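# Put the plug gauge back in its drawer

## Robot

A 6-joint arm with a two-finger parallel gripper is mounted at the origin on a cart in front of the work surface, level with it; the furniture and walls round the work are solid. World frame = base frame: x ahead of the robot, y to its left, z up, the work surface at z = 0. Lengths are in m, angles in rad, forces in N, time in s.
With the tool pointing down it reaches from about 0.225 to 0.875 m from the base axis. Payload 3.4 kg.
Tool frame: the origin (TCP) lies on the mounting face of the last link; the fingertips stand 173 mm ahead of it and the grasp point (between the pads) lies 155 mm ahead of it; z points along the fingers, y is the line along which they close (so a half turn about z gives the same grasp; the last joint's range is limited). The gripper opens to 85 mm and grips with 20 to 120 N. Pads are 22 mm wide; open, the fingers measure 114 mm over their backs; the gripper's body (76 mm by 85 mm) begins 54 mm behind the grasp point. The pads swing forward as they close: fully open they stand 13 mm farther back than shut.
Start: joints at [-1.421, 0.276, 1.505, -0, 1.361, -0.121], TCP at [0.154, -0.554, 0.405] pointing down, gripper open.
Joint ranges: [-2.89, 2.89], [-0.75, 2.08], [0.22, 2.7], [-1.18, 4.32], [0.11, 2.71], [-2.7, 2.7]. Speed limits (rad/s): [2.57, 2.57, 3.14, 3.14, 3.14, 3.14].

## Interface

Orientations are given as a unit quaternion [w, x, y, z].
In Python, from rig import manip gives the robot as it stands.
- The arm moves only by the tool carry_out, never from a script. Its arguments are lists of equal length, an entry for each row: "linear": the shift along the world's x, y, z each as a share of 500 mm, from -1 to 1, a list of three; "angular": the turn, a rotation vector about the world's x, y, z each as a share of 0.08 rad, from -1 to 1, a list of three; "hand": the opening, from 0 (shut) to 1 (fully open). In form: {"linear": [[x, y, z], ...], "angular": [[rx, ry, rz], ...], "hand": [hand, ...]}. A call has 1 to 8 rows; each row shifts and turns the commanded pose from where the row before left it; what a row does not reach is not made up. A row lasts 1/12 s, in which the tool goes at most 41.7 mm and 7.16 degrees, less where a joint would pass 70% of its speed; a pose out of reach is approached as far as the arm can. A call with a number of a shift or a turn outside -1 to 1 is refused whole. A call with a gripper value outside its range is refused whole. The fingers move at their own pace and stop on an object; "force" is the grip in N (left out, the last holds). Time passes only in rows, so rows that do not move let the fingers close. It gives the time, the measured TCP pose, the force, the opening and the grip force at its end, in the units of the state.
- manip.get_state(): the state, without advancing time (a new reading comes with each control period).
- manip.get_image(name): name is "scene" or "top" or "wrist"; returns the picture (420x560x3 uint8, red, green, blue); there is no depth.
- manip.camera_params(name): a dict with "fx", "fy", "cx", "cy" (pixels), "view" (4x4, takes a point from world to camera coordinates); the wrist camera has in their place "hand_eye" (4x4, takes a point from camera to tool coordinates, whose origin is the TCP and whose axes are the flange's). Camera axes: x right, y down, z forward; pixel columns grow to the right and rows downward; lengths in m; the calibration is good to about 2 mm. A picture is of the moment at which its call begins: read the wrist's pose just before it. camera_params takes no time and is no camera call.
- manip.sign_off(): hands the job in; it is judged then, once.
The state is a dict: "clock": time; "qpos": joint angles; "qd": joint speeds; "effort": joint torques, N m; "position": TCP position; "ee_rot": TCP orientation; "contact_force": force on the tool from outside, world axes, zero at the start; "moment": the same for the moment, N m; "width": finger opening in m; "gripper_force": force on a finger pad.
Only numpy, scipy, OpenCV 4.12 (cv2) and the standard library are available. Lean on these libraries where they do the work, as an engineer would, in place of code of your own. Each camera call takes 0.05 s, during which the arm holds its last target. There are 200 camera calls.

## Task

The bore checks are finished: pull the part-open top drawer of the gauge chest right out, lay the go/no-go plug gauge gently down into its empty wooden rests in that drawer, the way round that fits (longer end to the right as you face the chest), and slide the drawer fully home without slamming it. The gauge is a precision part: do not drop it in; leave the other things on the bench where they are.

Things in the scene. Friction and masses are not known exactly. Their poses are not given: they have to be found in the camera images.
- gauge_chest: Low grey two-drawer gauge chest, fixed to the bench, 200 deep (x) x 270 wide (y) x 118 high. Origin: centre of its underside; its front faces its own -x, towards the robot. The lower drawer is locked. Only what lies lower than 98 above its underside passes under the front rail into the chest (a seated gauge clears it by 3).
- top_drawer (a joint): Slide of the top drawer in m: 0 shut, 0.115 fully out, along the chest's own -x; it stays where it is left (friction about 2 N). Starts partly open. Inside it is 246 wide, walls up to 96, floor 67 above the chest's underside. A smaller gauge of the set stays fixed in rests in its left half (y = 25 to 110 in the chest's frame).
- drawer_front (a point): Middle of the top edge of the top drawer's front, on its outer face, 110.5 above the chest's underside and 108 ahead of the chest's origin when shut. The front is 266 wide, 8 thick, 50 high. Moves with the drawer; axes as the chest's.
- drawer_pull (a point): Middle of the top drawer's pull: a round steel bar of 8 diameter, 100 long along the chest's y, its axis 35 in front of the drawer face (31 clear behind it; posts at 42 either side of the middle), 88.5 above the chest's underside, 29.5 below its top. Moves with the drawer; axes as the chest's.
- cradle (a point): Where gauge_mid lies when the gauge is seated in the empty wooden rests in the right half of the top drawer: 60 behind the inner face of the drawer front, 58 right of the chest's middle, 15.5 above the drawer floor. Moves with the drawer; axes as the chest's. The seated gauge's y axis points along this y. 3 mm of play lengthways; it fits one way round only.
- rest_right (a point): Middle of the right V-rest, on the seated axis, 20.5 from the cradle point towards -y: 6 thick along y, 90 degree V opening upward, 34 wide at the mouth, top 6 above the seated axis. It carries the handle; beyond it lies the long pocket for the longer end, closed by a wall at y = -48 from the cradle point.
- rest_left (a point): Middle of the left V-rest, alike, 29 from the cradle point towards +y; beyond it lies the short pocket for the shorter end, closed by a wall at y = +48. Between the two rests 43 mm along y are free for the fingers.
- plug_gauge: Go/no-go plug gauge, dumb-bell shaped, 90 long, 0.12 kg, lying on the bench. Origin at mid-length on its underside as built (it can roll, so use gauge_mid); its y axis runs along it. Handle of 15.4 diameter from y = -26 to 34; the longer end of 23.6 diameter from y = -45 to -27, the shorter end of 24.4 diameter from y = 35 to 45.
- gauge_mid (a point): On the gauge's axis at mid-length, 12 above the bench as it lies.
- gauge_long_end (a point): On the gauge's axis at the outer face of its longer end (45 from gauge_mid).
- link_casting: Bystander: raw aluminium link casting, 30x91x21, origin centre of underside.
- tally_counter: Bystander: round hand tally counter, 42 diameter, 36 high, origin centre of underside.
- cap_casting: Bystander: raw aluminium round cap casting, 68x70x21, origin centre of underside.
- elbow_casting: Bystander: raw aluminium elbow casting, 65x74x50, origin centre of underside.
Mind the look-alikes: they are no part of the job. Leave any orange look-alike of the plug_gauge alone.

How it is judged:
On the way, in this order (a step that is already met when the one before it is completed fails the run):
1. The top drawer is pulled out (at least 90 mm) (value of joint top_drawer above 0.09 m), for 0.1 s.
2. The plug gauge lies seated in its rests, let go, the drawer still out (distance between gauge_mid and cradle below 0.006 m and z of gauge_mid in the frame of cradle below 0.003 m and angle between the y axis of plug_gauge and the y axis of cradle, either way round below 0.06 rad and y of gauge_long_end in the frame of cradle below 0 m and contact force between the fingers and plug_gauge below 0.05 N and value of joint top_drawer above 0.06 m), for 0.2 s.
At the end, for the whole second after the job is handed in: The top drawer is shut to within 4 mm, with the plug gauge at rest and let go in its wooden rests: its middle within 6 mm of the seated place and no more than 3 mm high, its axis within 0.06 rad of the rests' and its longer end to the right (chest's -y) (value of joint top_drawer below 0.004 m and distance between gauge_mid and cradle below 0.006 m and z of gauge_mid in the frame of cradle below 0.003 m and angle between the y axis of plug_gauge and the y axis of cradle, either way round below 0.06 rad and y of gauge_long_end in the frame of cradle below 0 m and contact force between the fingers and plug_gauge below 0.05 N and linear speed of plug_gauge below 0.02 m/s); the robot touches nothing.
It fails at once if The gauge is dropped: it falls freely by more than about 18 mm (over 0.6 m/s out of the fingers) (linear speed of plug_gauge above 0.6 m/s and contact force between the fingers and plug_gauge below 0.05 N).
It fails at once if The drawer is slammed (closing faster than 0.5 m/s) (velocity of joint top_drawer below -0.5 m/s).
It fails at once if A bystander (link, cap or elbow casting, tally counter) is shifted by more than 30 mm (distance of any of link_casting, tally_counter, cap_casting, elbow_casting from where it was at the start of the episode above 0.03 m).
It also fails if it takes over 58 s, if anything falls off the work surface, if the arm or the gripper's body presses on something with over 40 N, if the wrist force passes 120 N, or if a joint passes its speed limit or range.

## Working session

There is one attempt and no reset: what is moved stays moved. The work goes in short steps, Python scripts to look and compute and a tool call to move; the robot and the scene stay as the last step left them, time stands still between calls to the robot, and variables do not carry over. Pictures are saved under pics/ and viewed, at most 10 in all, crops included, and the job is handed in when it is done.

Besides the shell and the picture viewer there is one more tool, called after "Request:" as a command line: name --argument value ..., lists and objects as JSON in quotes. carry_out: Moves the arm, as the interface text tells. Its arguments: {"type":"object","properties":{"linear":{"type":"array"},"angular":{"type":"array"},"hand":{"type":"array"},"force":{"type":"number"}},"required":["linear","angular","hand"]}

```bash
mkdir -p pics; ls; python3 - <<'E'
from rig import manip
import cv2,numpy as np
np.set_printoptions(precision=4,suppress=True)
for n in("scene","top"):
    cv2.imwrite(f"pics/{n}0.png",manip.get_image(n)[:,:,::-1]); print(n,manip.camera_params(n))
print(manip.camera_params("wrist")); print(manip.get_state())
E
```

```text
pics
scene {'fx': 512.270967810999, 'fy': 512.270967810999, 'cx': 275.113153459592, 'cy': 206.87113585148686, 'view': array([[-0.3625, -0.932 ,  0.001 ,  0.2259],
       [-0.3986,  0.1541, -0.9041,  0.3065],
       [ 0.8424, -0.3281, -0.4273,  1.0549],
       [ 0.    ,  0.    ,  0.    ,  1.    ]])}
top {'fx': 439.24049677933914, 'fy': 439.24049677933914, 'cx': 285.2417552532676, 'cy': 202.40749597155371, 'view': array([[ 0.0262, -0.9996, -0.014 ,  0.0316],
       [-0.9903, -0.0241, -0.1367,  0.5572],
       [ 0.1363,  0.0175, -0.9905,  1.0119],
       [ 0.    ,  0.    ,  0.    ,  1.    ]])}
{'fx': 332.5115831559042, 'fy': 332.5115831559042, 'cx': 282.32398486295796, 'cy': 207.81781683469163, 'hand_eye': array([[-0.    , -0.9655, -0.2606,  0.0666],
       [ 1.    , -0.0002,  0.0009,  0.0009],
       [-0.0009, -0.2606,  0.9655,  0.0313],
       [ 0.    ,  0.    ,  0.    ,  1.    ]])}
{'clock': 0.1, 'qpos': array([-1.421 ,  0.2765,  1.506 , -0.    ,  1.3607, -0.121 ]), 'qd': array([-0.0003, -0.0016, -0.0018, -0.0011, -0.0001, -0.0016]), 'effort': array([  0.0012, -41.77  , -24.6406,  -0.0001,   0.0058,  -0.    ]), 'position': array([ 0.1538, -0.5539,  0.4039]), 'ee_rot': array([-0.0008,  0.9908,  0.135 , -0.    ]), 'contact_force': array([-0.2683,  0.4657,  0.1691]), 'moment': array([-0.0166,  0.0052,  0.0432]), 'gripper_force': 0.0, 'width': 0.0856451008067378}
```

View pics/scene0.png

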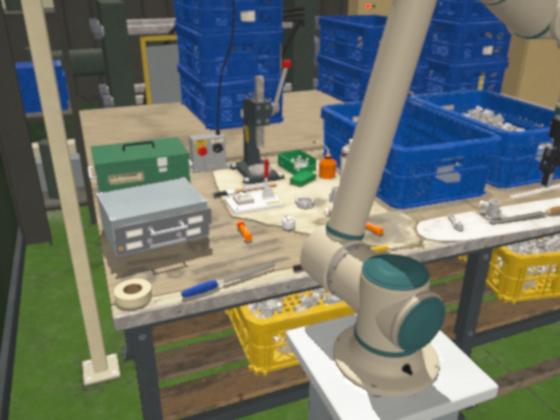

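View pics/top0.png

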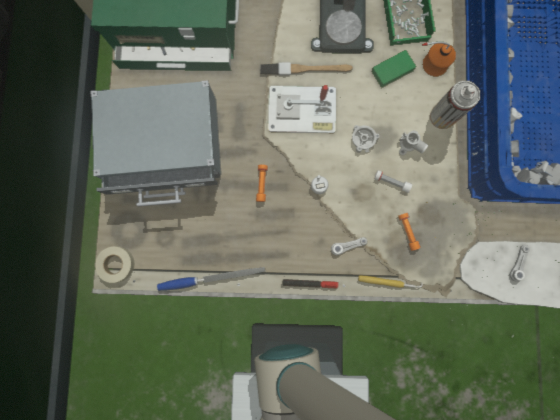

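The top view (560x420) shows what could be taken for the gauge:
- grey dumb-bell at (393,181)
- orange look-alikes at (262,183) and (410,231)
- link casting at (350,246)
- another link-like part at (521,262)

I choose the grey dumb-bell. The chest is at about (155,130), its pull at about (158,197). Next I'll check both in crops.

```bash
python3 - <<'E'
import cv2,numpy as np
a=cv2.imread("pics/top0.png")
c1=cv2.resize(a[75:215,85:225],None,fx=4,fy=4,interpolation=cv2.INTER_CUBIC)
c2=cv2.resize(a[160:205,365:425],None,fx=4,fy=4,interpolation=cv2.INTER_CUBIC)
o=np.zeros((560,800,3),np.uint8);o[:560,:560]=c1;o[:180,560:800]=c2
cv2.imwrite("pics/crop0.png",o)
E
```

```text
(no output)
```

View pics/crop0.png

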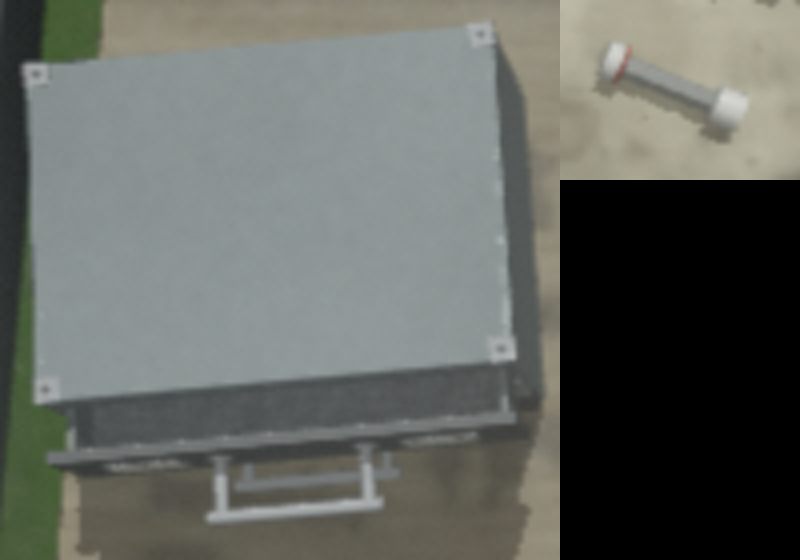

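The crop confirms the grey dumb-bell: red-ringed short end at (615,62), longer end at (728,108). Chest corners, drawer front edge and bar, (208,518) to (382,504), are clear. Now casting rays.

```bash
cat >h.py <<'E'
import numpy as np,cv2
from rig import manip
from scipy.spatial.transform import Rotation as R
np.set_printoptions(precision=4,suppress=True)
def view(n):
    p=manip.camera_params(n)
    if 'view' in p: return p,np.array(p['view'])
    s=manip.get_state(); T=np.eye(4); q=s['ee_rot']; T[:3,:3]=R.from_quat([q[1],q[2],q[3],q[0]]).as_matrix(); T[:3,3]=s['position']
    return p,np.linalg.inv(T@np.array(p['hand_eye']))
def cast(n,uv,z,pv=None):
    p,V=pv or view(n); C=np.linalg.inv(V)
    uv=np.atleast_2d(np.float64(uv)); d=np.c_[(uv[:,0]-p['cx'])/p['fx'],(uv[:,1]-p['cy'])/p['fy'],np.ones(len(uv))]@C[:3,:3].T
    o=C[:3,3]; return o+d*((z-o[2])/d[:,2])[:,None]
def proj(n,P,pv=None):
    p,V=pv or view(n); c=np.atleast_2d(P)@V[:3,:3].T+V[:3,3]
    return np.c_[p['fx']*c[:,0]/c[:,2]+p['cx'],p['fy']*c[:,1]/c[:,2]+p['cy']]
E
python3 - <<'E'
from h import *
f=lambda L:np.array(L,float)/4+[84.6,74.6]
K=cast("top",f([(24,63),(496,24),(513,362),(35,403)]),.118); print(K[:,:2],K.mean(0))
print("w,d",[np.linalg.norm(K[i]-K[(i+1)%4]) for i in range(4)])
y=(K[0]-K[1])+(K[3]-K[2]); x=(K[0]-K[3])+(K[1]-K[2]); print("yaw",np.arctan2(-y[0],y[1]),np.arctan2(x[1],x[0]))
B=cast("top",f([(208,518),(382,504)]),.0925);print("bar",B,np.linalg.norm(B[0]-B[1]),B.mean(0),np.arctan2(-(B[0]-B[1])[0],(B[0]-B[1])[1]))
F=cast("top",f([(47,456),(515,416)]),.1105);print("front",F,np.linalg.norm(F[0]-F[1]),F.mean(0),np.arctan2(-(F[0]-F[1])[0],(F[0]-F[1])[1]))
g=lambda L:np.array(L,float)/4+[364.6-140,159.6]
G=cast("top",g([(602,60),(744,110)]),.014);print("gauge",G,np.linalg.norm(G[0]-G[1]),G.mean(0),np.arctan2(-(G[0]-G[1])[0],(G[0]-G[1])[1]))
yaw=np.arctan2(-y[0],y[1]);c=K.mean(0)
Rm=np.array([[np.cos(yaw),-np.sin(yaw)],[np.sin(yaw),np.cos(yaw)]])
for n,P in(("bar",B.mean(0)),("front",F.mean(0))):print(n,"in chest",Rm.T@(P-c)[:2])
E
```

```text
[[0.7949 0.4996]
 [0.824  0.2282]
 [0.6257 0.2087]
 [0.596  0.476 ]] [0.7102 0.3531 0.118 ]
w,d [np.float64(0.27293890068606197), np.float64(0.19928105327976398), np.float64(0.26894675509999805), np.float64(0.2002994389820926)]
yaw 0.10854880855701109 0.10806350733281374
bar [[0.5367 0.383  0.0925]
 [0.5471 0.2841 0.0925]] 0.09943936224206641 [0.5419 0.3336 0.0925] 0.10528133771609682
front [[0.5673 0.4701 0.1105]
 [0.5964 0.2074 0.1105]] 0.26422890695743684 [0.5819 0.3387 0.1105] 0.11021260166159413
gauge [[ 0.6341 -0.1732  0.014 ]
 [ 0.6049 -0.2599  0.014 ]] 0.09141386355029049 [ 0.6195 -0.2165  0.014 ] -0.32469130855250583
bar in chest [-0.1694 -0.0011]
front in chest [-0.1291 -0.0004]
```

Sizes check out: top 272x200, bar 99, front 264, gauge 91 long. The bar is at (0.542, 0.3336), yaw 0.108, drawer about 23 mm open. I'm moving above the bar now.

Request:
carry_out --linear '[[0.0323,0.074,-0.007],[0.0323,0.074,-0.007],[0.0323,0.074,-0.007],[0.0323,0.074,-0.007],[0.0323,0.074,-0.007],[0.0323,0.074,-0.007],[0.0323,0.074,-0.007],[0.0323,0.074,-0.007]]' --angular '[[0,0,0.733],[0,0,0.733],[0,0,0.733],[0,0,0.733],[0,0,0.733],[0,0,0.733],[0,0,0.733],[0,0,0.733]]' --hand '[0.3,0.3,0.3,0.3,0.3,0.3,0.3,0.3]'

```text
clock: 0.77
position: [0.2831, -0.256, 0.3763]
ee_rot: [-0.0, 0.932, 0.362, 0.0]
contact_force: [0.6, -0.4, 0.2]
width: 0.0256
gripper_force: 0.0
```

Request:
carry_out --linear '[[0.0323,0.074,-0.007],[0.0323,0.074,-0.007],[0.0323,0.074,-0.007],[0.0323,0.074,-0.007],[0.0323,0.074,-0.007],[0.0323,0.074,-0.007],[0.0323,0.074,-0.007],[0.0323,0.074,-0.007]]' --angular '[[0,0,0.733],[0,0,0.733],[0,0,0.733],[0,0,0.733],[0,0,0.733],[0,0,0.733],[0,0,0.733],[0,0,0.733]]' --hand '[0.3,0.3,0.3,0.3,0.3,0.3,0.3,0.3]'

```text
clock: 1.43
position: [0.4122, 0.0401, 0.3485]
ee_rot: [0.0, 0.822, 0.57, -0.0]
contact_force: [0.6, -0.7, -0.1]
width: 0.0252
gripper_force: 0.0
```

Request:
carry_out --linear '[[0.0323,0.074,-0.007],[0.0323,0.074,-0.007],[0.0323,0.074,-0.007],[0.0323,0.074,-0.007],[0.0323,0.074,-0.007],[0.0323,0.074,-0.007],[0.0323,0.074,-0.007],[0.0323,0.074,-0.007]]' --angular '[[0,0,0.733],[0,0,0.733],[0,0,0.733],[0,0,0.733],[0,0,0.733],[0,0,0.733],[0,0,0.733],[0,0,0.733]]' --hand '[0.3,0.3,0.3,0.3,0.3,0.3,0.3,0.3]'

```text
clock: 2.1
position: [0.5416, 0.336, 0.3199]
ee_rot: [-0.0, 0.667, 0.745, -0.0]
contact_force: [-0.3, -0.5, 1.2]
width: 0.0252
gripper_force: 0.0
```

```bash
python3 - <<'E'
from h import *
s=manip.get_state();print(s['clock'],s['position'],s['ee_rot'],s['qpos'],s['width'])
q=s['ee_rot'];print("tool y",R.from_quat([q[1],q[2],q[3],q[0]]).as_matrix()[:,1])
im=manip.get_image("wrist");cv2.imwrite("pics/w1.png",im[:,:,::-1])
E
```

```text
2.1 [0.5416 0.336  0.3199] [-0.0001  0.6669  0.7452 -0.0005] [ 0.4462  0.4227  1.4951 -0.0002  1.2247  0.3354] 0.025229838879013148
tool y [ 0.9939  0.1106 -0.0008]
```

View pics/w1.png

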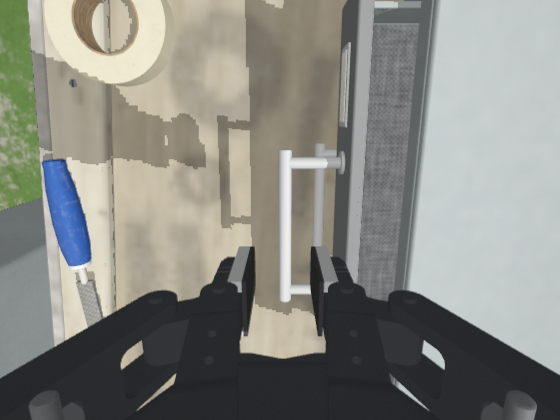

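The wrist view shows the bar from (286,151) to (286,301), between the fingers and parallel to them. Casting for a check.

```bash
python3 - <<'E'
from h import *
B=cast("wrist",[(286,151),(286,301)],.0905);print(B,np.linalg.norm(B[0]-B[1]),B.mean(0),np.arctan2(-(B[0]-B[1])[0],(B[0]-B[1])[1]))
E
```

```text
[[0.5432 0.3902 0.0905]
 [0.5547 0.2925 0.0905]] 0.09837693807556222 [0.549  0.3413 0.0905] 0.11725054559231662
```

```bash
python3 - <<'E'
from h import *
s=manip.get_state();print(s['clock'],s['position'],s['qd'])
pv=view("wrist");im=manip.get_image("wrist")
g=cv2.cvtColor(im,cv2.COLOR_RGB2GRAY);m=(g[165:235,262:310]>190)
print([(r+165,np.flatnonzero(m[r]).mean()+262,m[r].sum()) for r in (10,30,60)])
B=cast("wrist",[(286,151),(286,301)],.0905,pv);print(B,B.mean(0))
E
```

```text
2.15 [0.5446 0.3422 0.3187] [-0.0487 -0.0532  0.09   -0.0401 -0.0042  0.0297]
[(175, np.float64(291.5), np.int64(36)), (195, np.float64(278.0), np.int64(9)), (225, np.float64(278.0), np.int64(9))]
[[0.5432 0.3902 0.0905]
 [0.5547 0.2925 0.0905]] [0.549  0.3413 0.0905]
```

Request:
carry_out --linear '[[0,0,0],[0,0,0],[0,0,0]]' --angular '[[0,0,0],[0,0,0],[0,0,0]]' --hand '[0.3,0.3,0.3]'

```text
clock: 2.45
position: [0.5409, 0.3328, 0.3207]
ee_rot: [-0.0, 0.669, 0.744, -0.001]
contact_force: [0.5, -1.1, -0.1]
width: 0.0258
gripper_force: 0.0
```

```bash
python3 - <<'E'
from h import *
s=manip.get_state();print(s['clock'],s['position'],s['qd'])
pv=view("wrist");im=manip.get_image("wrist");cv2.imwrite("pics/w2.png",im[:,:,::-1])
g=cv2.cvtColor(im,cv2.COLOR_RGB2GRAY);m=(g[140:320,262:310]>180).astype(np.uint8)
n,l,st,ct=cv2.connectedComponentsWithStats(m);i=1+st[1:,4].argmax();print(st[i],ct[i])
for r in (40,60,80,100):print(r+140,262+np.flatnonzero(l[r]==i).mean(),(l[r]==i).sum(), g[r+140,270:295])
x,y=282,0
E
```

```text
2.45 [0.5409 0.3328 0.3207] [-0.0104 -0.0118 -0.0004  0.0015 -0.0014 -0.0003]
[  20    5   28  153 1848] [27.6418 78.4226]
180 287.5 10 [134 134 133 134 133 133 132 131 130 130 132 158 180 198 209 218 228 232
 236 239 235 225 209 130 121]
200 287.5 10 [132 133 133 133 133 132 132 131 131 128 132 158 180 199 211 221 227 232
 236 238 235 224 208 126 118]
220 287.5 10 [134 132 132 132 132 131 131 130 130 130 131 157 180 200 212 222 228 233
 237 238 235 224 208 136 130]
240 287.5 10 [135 135 135 133 134 133 132 130 131 130 131 154 178 200 214 222 229 234
 237 237 234 223 206 136 133]
```

Request:
carry_out --linear '[[0.005,0.006,0],[0,0,-0.03],[0,0,-0.04],[0,0,-0.04],[0,0,-0.03],[0,0,-0.01],[0,0,0],[0,0,0]]' --angular '[[0,0,0],[0,0,0],[0,0,0],[0,0,0],[0,0,0],[0,0,0],[0,0,0],[0,0,0]]' --hand '[0.3,0.3,0.3,0.3,0.3,0.3,0.3,0.3]'

```text
clock: 3.17
position: [0.5443, 0.3367, 0.2465]
ee_rot: [0.0, 0.668, 0.744, 0.001]
contact_force: [0.8, 0.6, 1.5]
width: 0.0256
gripper_force: 0.0
```

Request:
carry_out --linear '[[0,0,0],[0,0,0],[0,0,0],[0,0,0]]' --angular '[[0,0,0],[0,0,0],[0,0,0],[0,0,0]]' --hand '[0,0,0,0]' --force 30

```text
clock: 3.5
position: [0.5441, 0.337, 0.2472]
ee_rot: [0.0, 0.668, 0.744, 0.001]
contact_force: [-1.6, -0.7, 5.8]
width: 0.0066
gripper_force: 29.5
```

Request:
carry_out --linear '[[-0.01,-0.001,0],[-0.023,-0.0025,0],[-0.03,-0.0033,0],[-0.03,-0.0033,0],[-0.03,-0.0033,0],[-0.027,-0.003,0],[-0.016,-0.0017,0],[-0.007,-0.0008,0]]' --angular '[[0,0,0],[0,0,0],[0,0,0],[0,0,0],[0,0,0],[0,0,0],[0,0,0],[0,0,0]]' --hand '[0,0,0,0,0,0,0,0]'

```text
clock: 4.17
position: [0.4567, 0.3272, 0.2472]
ee_rot: [0.001, 0.668, 0.744, 0.001]
contact_force: [2.3, -1.5, 4.5]
width: 0.0061
gripper_force: 29.9
```

Request:
carry_out --linear '[[0,0,0],[0,0,0],[0,0,0]]' --angular '[[0,0,0],[0,0,0],[0,0,0]]' --hand '[0,0,0]'

```text
clock: 4.42
position: [0.4567, 0.3273, 0.2471]
ee_rot: [0.0, 0.668, 0.744, 0.0]
contact_force: [-1.8, -2.6, 9.8]
width: 0.0067
gripper_force: 30.3
```

Request:
carry_out --linear '[[0,0,0],[0,0,0],[0,0,0.04],[0,0,0.07],[0,0,0.07],[0.01,-0.01,0.046],[0.04,-0.033,0],[0.05,-0.041,0]]' --angular '[[0,0,0],[0,0,0],[0,0,0],[0,0,0],[0,0,0],[0,0,0],[0,0,0],[0,0,0]]' --hand '[0.3,0.3,0.3,0.3,0.3,0.3,0.3,0.3]'

```text
clock: 5.08
position: [0.5067, 0.2864, 0.3608]
ee_rot: [0.0, 0.667, 0.745, 0.002]
contact_force: [0.3, 0.3, -0.3]
width: 0.0257
gripper_force: 0.0
```

Request:
carry_out --linear '[[0.05,-0.041,0],[0.05,-0.04,0],[0.025,-0.02,0],[0,0,0],[0,0,0],[0,0,0],[0,0,0],[0,0,0]]' --angular '[[0,0,0],[0,0,0],[0,0,0],[0,0,0],[0,0,0],[0,0,0],[0,0,0],[0,0,0]]' --hand '[0.3,0.3,0.3,0.3,0.3,0.3,0.3,0.3]'

```text
clock: 5.75
position: [0.5688, 0.2359, 0.3588]
ee_rot: [-0.0, 0.668, 0.745, -0.0]
contact_force: [0.3, 0.5, 0.4]
width: 0.0262
gripper_force: 0.0
```

```bash
python3 - <<'E'
from h import *
s=manip.get_state();print(s['clock'],s['position'],s['qd'])
pv=view("wrist");np.save("v3.npy",pv[1]);im=manip.get_image("wrist");cv2.imwrite("pics/w3.png",im[:,:,::-1])
print(proj("wrist",[[.5656,.2790,.0825]],pv))
E
```

```text
5.75 [0.5688 0.2359 0.3588] [-0.0016 -0.0013 -0.0047 -0.0055 -0.0012 -0.0017]
[[283.2602 149.0678]]
```

View pics/w3.png

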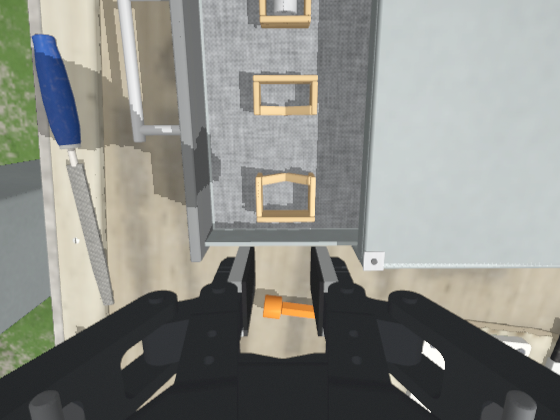

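The view shows the two wooden pockets: right rest at row about 178, left rest at row about 111, centre column about 286. The smaller fixed gauge is at the top. Refining the edges numerically.

```bash
python3 - <<'E'
from h import *
im=cv2.imread("pics/w3.png");hsv=cv2.cvtColor(im,cv2.COLOR_BGR2HSV)
m=((hsv[...,0]>8)&(hsv[...,0]<28)&(hsv[...,1]>80)&(hsv[...,2]>120)).astype(np.uint8);m[232:]=0;m[:60]=0;m[:,:240]=0;m[:,330:]=0
n,l,st,ct=cv2.connectedComponentsWithStats(m)
for i in range(1,n):
    if st[i,4]>100:print(st[i],ct[i])
for r in (90,95,100,190,195,200):print(r,np.flatnonzero(m[r]))
for c in (270,285,300):print(c,np.flatnonzero(m[:,c]))
pv=(manip.camera_params("wrist"),np.load("v3.npy"))
c=np.array([.7102,.3531]);a=.1085;Rm=np.array([[np.cos(a),-np.sin(a)],[np.sin(a),np.cos(a)]])
for nm,uv in(("Rrest",(286,178)),("Lrest",(285.5,111)),("Rwall in",(286,211)),("front topR",(205,240)),("chest corner",(382,268))):
    z=.118 if nm[0]=='c' else .0885
    P=cast("wrist",uv,z,pv)[0];print(nm,P,(P[:2]-c)@Rm)
E
```

```text
[253  75  65  40 980] [286.7561  91.1327]
[256 173  59  48 865] [287.6983 198.7491]
90 [254 255 258 259 310 311 312 313 315]
95 [254 255 258 259 310 311 312 313 315]
100 [254 255 258 259 260 310 311 312 313 314]
190 [256 258 261 309 310]
195 [256 261 308 309 310]
200 [256 261 308 309 310]
270 [ 75  76  78  79  80  81  82  83 114 175 176 211 212 213 214 215 216 217
 218]
285 [ 75  76  78  79  80  81  82  83 107 108 109 110 111 112 113 114 174 175
 176 177 178 179 211 212 213 214 215 216 217 218]
300 [ 75  76  77  79  80  81  82  83 106 107 108 109 110 111 112 113 175 176
 177 178 179 180 181 182 211 212 213 214 215 216 217 220]
Rrest [0.5698 0.2591 0.0885] [-0.1498 -0.0783]
Lrest [0.5642 0.3055 0.0885] [-0.1503 -0.0315]
Rwall in [0.5726 0.2343 0.0885] [-0.1497 -0.1032]
front topR [0.5135 0.2047 0.0885] [-0.2116 -0.1262]
chest corner [0.6414 0.2093 0.118 ] [-0.084  -0.1355]
```

Request:
carry_out --linear '[[0.0072,-0.0646,-0.0057],[0.0072,-0.0646,-0.0057],[0.0072,-0.0646,-0.0057],[0.0072,-0.0646,-0.0057],[0.0072,-0.0646,-0.0057],[0.0072,-0.0646,-0.0057],[0.0072,-0.0646,-0.0057],[0.0072,-0.0646,-0.0057]]' --angular '[[0,0,-0.387],[0,0,-0.387],[0,0,-0.387],[0,0,-0.387],[0,0,-0.387],[0,0,-0.387],[0,0,-0.387],[0,0,-0.387]]' --hand '[0.5,0.5,0.5,0.5,0.5,0.5,0.5,0.5]'

```text
clock: 6.47
position: [0.5984, -0.0242, 0.3361]
ee_rot: [0.0, 0.755, 0.656, 0.0]
contact_force: [-0.4, 0.6, -0.5]
width: 0.043
gripper_force: 0.0
```

Request:
carry_out --linear '[[0.0072,-0.0646,-0.0057],[0.0072,-0.0646,-0.0057],[0.0072,-0.0646,-0.0057],[0.0072,-0.0646,-0.0057],[0.0072,-0.0646,-0.0057],[0.0072,-0.0646,-0.0057],[0,0,0],[0,0,0]]' --angular '[[0,0,-0.387],[0,0,-0.387],[0,0,-0.387],[0,0,-0.387],[0,0,-0.387],[0,0,-0.387],[0,0,0],[0,0,0]]' --hand '[0.5,0.5,0.5,0.5,0.5,0.5,0.5,0.5]'

```text
clock: 7.13
position: [0.6203, -0.2183, 0.3184]
ee_rot: [-0.0, 0.813, 0.582, -0.0]
contact_force: [0.3, 0.1, 0.2]
width: 0.0432
gripper_force: 0.0
```

Request:
carry_out --linear '[[0,0,0],[0,0,0],[0,0,0]]' --angular '[[0,0,0],[0,0,0],[0,0,0]]' --hand '[0.5,0.5,0.5]'

```text
clock: 7.38
position: [0.6203, -0.2156, 0.3192]
ee_rot: [-0.0, 0.812, 0.584, 0.0]
contact_force: [0.3, -0.6, 0.7]
width: 0.0429
gripper_force: 0.0
```

```bash
python3 - <<'E'
from h import *
s=manip.get_state();print(s['clock'],s['position'],s['qd'],s['ee_rot'])
pv=view("wrist");np.save("v4.npy",pv[1]);im=manip.get_image("wrist");cv2.imwrite("pics/w4.png",im[:,:,::-1])
E
```

```text
7.3833 [ 0.6203 -0.2156  0.3192] [ 0.0013  0.0001 -0.0034 -0.0027  0.0003 -0.0028] [-0.0001  0.812   0.5837  0.0002]
```

View pics/w4.png

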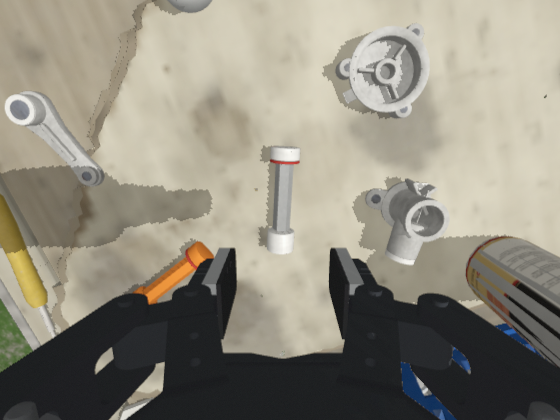

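The close view confirms the grey gauge: red-ringed short end at (286,147), long end at (280,252), and an orange look-alike well clear at (180,275). Computing the correction.

```bash
python3 - <<'E'
from h import *
im=cv2.imread("pics/w4.png");g=cv2.cvtColor(im,cv2.COLOR_BGR2HSV)
pv=(manip.camera_params("wrist"),np.load("v4.npy"))
m=((g[...,1]<22)&(g[...,2]>120)).astype(np.uint8);m[:135]=0;m[262:]=0;m[:,:262]=0;m[:,305:]=0
n,l,st,ct=cv2.connectedComponentsWithStats(m)
for i in range(1,n):
    if st[i,4]>60:print(st[i],ct[i])
for r in (149,153,175,190,205,220,238,245):
    w=np.flatnonzero(m[r]);print(r,w.min(),w.max(),end=';')
P=cast("wrist",[(285.5,146.5),(280.5,252.5)],.014,pv);d=P[0]-P[1];print(P,np.linalg.norm(d),P.mean(0),"yaw",np.arctan2(-d[0],d[1]))
H=cast("wrist",[(286,175),(281.8,220)],.0197,pv);d=H[0]-H[1];print("handle",H,np.arctan2(-d[0],d[1]))
E
```

```text
[270 146  30  15 397] [284.9622 153.1285]
[ 267  165   27   90 1531] [282.4742 214.8975]
149 271 299;153 270 299;175 279 292;190 278 291;205 278 290;220 277 289;238 267 293;245 267 293;[[ 0.6377 -0.176   0.014 ]
 [ 0.6042 -0.2624  0.014 ]] 0.09270937485382372 [ 0.6209 -0.2192  0.014 ] yaw -0.3695080725045567
handle [[ 0.6309 -0.1974  0.0197]
 [ 0.6155 -0.2326  0.0197]] -0.4136069244748612
```

Request:
carry_out --linear '[[0.0016,0.0012,-0.03],[0,0,-0.05],[0,0,-0.06],[0,0,-0.06],[0,0,-0.05],[0,0,-0.026],[0,0,-0.01],[0,0,0]]' --angular '[[0,0,-0.6],[0,0,0],[0,0,0],[0,0,0],[0,0,0],[0,0,0],[0,0,0],[0,0,0]]' --hand '[0.5,0.5,0.5,0.5,0.5,0.5,0.5,0.5]'

```text
clock: 8.1
position: [0.6208, -0.2157, 0.1746]
ee_rot: [-0.001, 0.826, 0.564, -0.001]
contact_force: [0.2, -0.4, 0.6]
width: 0.0429
gripper_force: 0.0
```

Request:
carry_out --linear '[[0,0,0],[0,0,0],[0,0,0],[0,0,0],[0,0,0]]' --angular '[[0,0,0],[0,0,0],[0,0,0],[0,0,0],[0,0,0]]' --hand '[0.3,0.2,0.1,0,0]' --force 40

```text
clock: 8.52
position: [0.6217, -0.2167, 0.1775]
ee_rot: [0.001, 0.826, 0.563, 0.001]
contact_force: [0.6, 1.5, 6.0]
width: 0.0141
gripper_force: 39.4
```

```bash
python3 - <<'E'
from h import *
s=manip.get_state();print(s)
E
```

```text
{'clock': 8.5167, 'qpos': array([-0.4411,  0.5829,  1.6082,  0.0005,  0.9474, -0.0672]), 'qd': array([ 0.0005, -0.0008,  0.0005,  0.0002,  0.0006,  0.0002]), 'effort': array([ -0.6843, -49.7414, -17.4724,  -0.2854,  -0.1502,   0.0106]), 'position': array([ 0.6217, -0.2167,  0.1775]), 'ee_rot': array([0.0012, 0.8263, 0.5632, 0.001 ]), 'contact_force': array([0.5801, 1.5108, 6.0419]), 'moment': array([ 0.2423, -0.0327, -0.0088]), 'gripper_force': 39.35598313808441, 'width': 0.014079139644140596}
```

Gauge gripped: 14.1 mm reading, and the bar also read 1.4 mm low. Now lift and carry.

Request:
carry_out --linear '[[0,0,0.03],[0,0,0.06],[0,0,0.08],[0,0,0.08],[0,0,0.055],[-0.003,0.03,0],[-0.006,0.055,0],[-0.0069,0.0625,0]]' --angular '[[0,0,0],[0,0,0],[0,0,0],[0,0,0],[0,0,0],[0,0,0.377],[0,0,0.377],[0,0,0.377]]' --hand '[0,0,0,0,0,0,0,0]'

```text
clock: 9.18
position: [0.6127, -0.1431, 0.3283]
ee_rot: [0.0, 0.8, 0.6, 0.0]
contact_force: [0.2, 0.6, -0.9]
width: 0.0138
gripper_force: 39.3
```

Request:
carry_out --linear '[[-0.0069,0.0625,0],[-0.0069,0.0625,0],[-0.0069,0.0625,0],[-0.0069,0.0625,0],[-0.0069,0.0625,0],[-0.0069,0.0625,0],[-0.0069,0.0625,0],[-0.0069,0.0625,0]]' --angular '[[0,0,0.377],[0,0,0.377],[0,0,0.377],[0,0,0.377],[0,0,0.377],[0,0,0.377],[0,0,0.377],[0,0,0.377]]' --hand '[0,0,0,0,0,0,0,0]'

```text
clock: 9.85
position: [0.5845, 0.1088, 0.3273]
ee_rot: [-0.001, 0.721, 0.693, -0.001]
contact_force: [0.2, 0.4, -0.7]
width: 0.0138
gripper_force: 39.3
```

Request:
carry_out --linear '[[-0.0069,0.0625,0],[-0.0069,0.0625,0],[-0.0069,0.0625,0],[-0.0069,0.0625,0],[-0.0069,0.0625,0],[-0.004,0.04,0],[-0.0001,0,0],[0,0,0]]' --angular '[[0,0,0.377],[0,0,0.377],[0,0,0.377],[0,0,0.377],[0,0,0.377],[0,0,0],[0,0,0],[0,0,0]]' --hand '[0,0,0,0,0,0,0,0]'

```text
clock: 10.52
position: [0.5653, 0.2845, 0.3272]
ee_rot: [-0.0, 0.667, 0.745, -0.001]
contact_force: [-0.2, -0.8, -1.0]
width: 0.0136
gripper_force: 39.3
```

Request:
carry_out --linear '[[0,0,0],[0,0,0],[0,0,0]]' --angular '[[0,0,0],[0,0,0],[0,0,0]]' --hand '[0,0,0]'

```text
clock: 10.77
position: [0.5664, 0.2822, 0.3281]
ee_rot: [0.0, 0.668, 0.744, -0.0]
contact_force: [0.2, 0.4, -1.8]
width: 0.0136
gripper_force: 39.3
```

```bash
python3 - <<'E'
from h import *
s=manip.get_state();print(s['clock'],s['position'],s['qd'],s['ee_rot'],s['width'],s['contact_force'])
q=s['ee_rot'];print("yaw",2*np.arctan2(q[2],q[1])-np.pi/2)
pv=view("wrist");np.save("v5.npy",pv[1]);im=manip.get_image("wrist");cv2.imwrite("pics/w5.png",im[:,:,::-1])
E
```

```text
10.7667 [0.5664 0.2822 0.3281] [-0.0014 -0.0023 -0.0043  0.0028  0.0011  0.001 ] [ 0.      0.6683  0.7439 -0.0003] 0.013551385780754046 [ 0.2071  0.3599 -1.8305]
yaw 0.10704568724944452
```

View pics/w5.png

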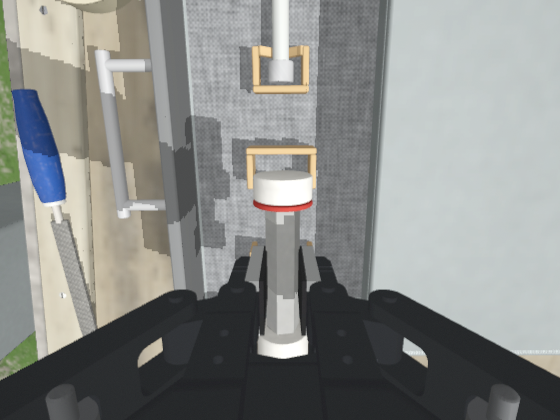

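The gauge is held centred, with its short-end red ring at row 206, columns 253-312. The left pocket's end wall is at row 151, columns 247-316. Working out the offsets.

```bash
python3 - <<'E'
from h import *
im=cv2.imread("pics/w5.png");h=cv2.cvtColor(im,cv2.COLOR_BGR2HSV)
red=((h[...,0]<8)|(h[...,0]>172))&(h[...,1]>120)&(h[...,2]>80);red[:180]=0;red[230:]=0;red[:,:245]=0;red[:,320:]=0
r,c=np.nonzero(red);print("red",r.min(),r.max(),c.min(),c.max(),[ (cc,np.flatnonzero(red[:,cc])) for cc in(270,282,295)])
w=((h[...,0]>8)&(h[...,0]<28)&(h[...,1]>80)&(h[...,2]>120))
for cc in(265,282,300):print("wall rows",cc,np.flatnonzero(w[140:170,cc])+140)
for rr in(160,170,180):print(rr,np.flatnonzero(w[rr,235:330])+235)
gr=im[210:300,:,:].mean(2)
for rr in(235,245):print(rr,im[rr,255:312].mean(1).astype(int))
p=manip.camera_params("wrist");X=np.array(p['hand_eye']);Xi=np.linalg.inv(X)
def pr(t):
    q=Xi[:3,:3]@np.array(t)+Xi[:3,3];return p['fx']*q[0]/q[2]+p['cx'],p['fy']*q[1]/q[2]+p['cy']
for off in(0,2,4,6,8):   # tool sits at gauge +off
    print(off,"ring35",pr([.035-off/1e3,0,.1655-.0122]),"ring36",pr([.036-off/1e3,0,.1655-.0122]),"face45top",pr([.045-off/1e3,0,.1655-.0122]),"edge",pr([.036-off/1e3,.0122,.1655]),"face45bot",pr([.045-off/1e3,0,.1655+.0122]))
pv=(p,np.load("v5.npy"));c0=np.array([.7102,.3531]);a=.107;Rm=np.array([[np.cos(a),-np.sin(a)],[np.sin(a),np.cos(a)]])
t=np.array(manip.get_state()['position'][:2])
for z in(.0825,.0885,.094):
    print(z,[ (cast("wrist",uv,z,pv)[0,:2]-t)@Rm for uv in((281.5,154),(281.5,148))])
E
```

```text
red 200 211 253 311 [(270, array([206, 207, 208, 209, 210])), (282, array([206, 207, 208, 209, 210, 211])), (295, array([206, 207, 208, 209, 210]))]
wall rows 265 [146 147 148 149 153]
wall rows 282 [146 147 148 149 150 151 153]
wall rows 300 [146 147 148 149 150 151 153]
160 [247 248 249 250 251 252 253 254 308 309 310 311 312 313 314 315]
170 [247 248 249 252 253 254 308 309 310 311 312]
180 [248 249]
235 [178 178 175 167 167 171 168 167 168 169 149 130 129 129 129 128 129 129
 129 130 132 138 146 146 146 146 146 146 146 147 147 147 147 147 146 146
 145 146 145 135 116 115 116 116 133 176 173 179 175 168 164 164 167 168
 173 177 171]
245 [117 113 110 116 116 116 118 118 115 100 114 129 130 129 129 129 130 131
 132 132 131 137 146 146 146 145 146 146 147 146 146 146 146 146 146 147
 147 147 146 136 117 117 115 117 115 100 111 120 119 120 120 116 111 116
 116 116 118]
0 ring35 (np.float64(280.0393497108803), np.float64(200.25399162971993)) ring36 (np.float64(280.03457073479933), np.float64(197.6784896758405)) face45top (np.float64(279.9906456333666), np.float64(174.00622543993506)) e
[... 1057 characters left out ...]
at64(189.88711168582572)) edge (np.float64(309.48830257330474), np.float64(204.88486310656228)) face45bot (np.float64(280.3708323047339), np.float64(178.41490255008569))
8 ring35 (np.float64(280.0768770231035), np.float64(220.47833766505275)) ring36 (np.float64(280.07225347760345), np.float64(217.986600885535)) face45top (np.float64(280.0297717803275), np.float64(195.0922208999521)) edge (np.float64(309.3862922081121), np.float64(209.50537629594544)) face45bot (np.float64(280.3777267551945), np.float64(182.8358306948806))
0.0825 [array([0.0001, 0.0426]), array([0.0001, 0.0463])]
0.0885 [array([0.0002, 0.0432]), array([0.0002, 0.0469])]
0.094 [array([0.0002, 0.0438]), array([0.0002, 0.0473])]
```

Gauge offset in hand is about 4 mm as planned. The pocket is aligned to within 1 mm; I'm shifting x by -0.7 mm and descending to just above the rests.

Request:
carry_out --linear '[[-0.0014,0,-0.02],[0,0,-0.035],[0,0,-0.04],[0,0,-0.03],[0,0,-0.018],[0,0,-0.01],[0,0,0],[0,0,0]]' --angular '[[0,0,0],[0,0,0],[0,0,0],[0,0,0],[0,0,0],[0,0,0],[0,0,0],[0,0,0]]' --hand '[0,0,0,0,0,0,0,0]'

```text
clock: 11.48
position: [0.5656, 0.2828, 0.2517]
ee_rot: [0.0, 0.668, 0.744, -0.001]
contact_force: [0.2, -2.6, -2.8]
width: 0.0135
gripper_force: 39.1
```

```bash
python3 - <<'E'
from h import *
s=manip.get_state();print(s['clock'],s['position'],s['width'],s['contact_force'],s['moment'])
im=manip.get_image("wrist");cv2.imwrite("pics/w6.png",im[:,:,::-1])
E
```

```text
11.4833 [0.5656 0.2828 0.2517] 0.013529363105324974 [ 0.1877 -2.5853 -2.8232] [-0.4806 -0.0139  0.0949]
```

View pics/w6.png

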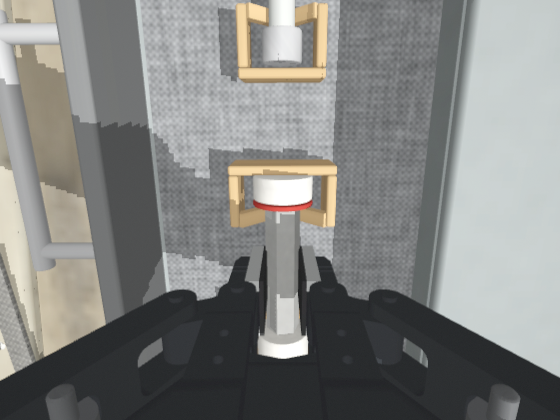

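The short end at (282,176) sits right against the left pocket wall, and there is a -2.6 N y force. I'll shift the gauge about 2 mm towards -y before lowering.

Request:
carry_out --linear '[[0.0004,-0.004,0.001],[0,0,0],[0,0,0]]' --angular '[[0,0,0],[0,0,0],[0,0,0]]' --hand '[0,0,0]'

```text
clock: 11.78
position: [0.5662, 0.2817, 0.2534]
ee_rot: [0.0, 0.668, 0.744, 0.001]
contact_force: [0.6, -0.8, -1.9]
width: 0.0137
gripper_force: 39.1
```

Request:
carry_out --linear '[[0,0,-0.003],[0,0,-0.002],[0,0,-0.002],[0,0,0],[0,0,0]]' --angular '[[0,0,0],[0,0,0],[0,0,0],[0,0,0],[0,0,0]]' --hand '[0,0,0,0,0]'

```text
clock: 12.2
position: [0.5657, 0.2815, 0.2487]
ee_rot: [-0.0, 0.668, 0.744, -0.0]
contact_force: [1.0, 0.1, -1.7]
width: 0.0135
gripper_force: 39.1
```

```bash
python3 - <<'E'
from h import *
s=manip.get_state();print(s['clock'],s['position'],s['width'],s['contact_force'],s['moment'])
im=manip.get_image("wrist");cv2.imwrite("pics/w7.png",im[:,:,::-1])
for r,c in((0,0),):
  h=cv2.cvtColor(im,cv2.COLOR_RGB2HSV)
w=((h[...,0]>8)&(h[...,0]<28)&(h[...,1]>80)&(h[...,2]>120))
print("wall rows",np.flatnonzero(w[140:190,282])+140,np.flatnonzero(w[200,220:350])+220, im[165:190,282].mean(1).astype(int))
E
```

```text
12.2 [0.5657 0.2815 0.2487] 0.013548452995926918 [ 0.9811  0.0788 -1.7138] [ 0.0138 -0.0326 -0.0553]
wall rows [159 160 161 162 163 164 165 172] [228 229 237 238 239 240 241 242 322 323 324 325 326 327 328 329] [199 211 215 215 215 215 214 204 171 162 170 173 174 176 179 224 255 255
 255 255 255 255 255 255 255]
```

Request:
carry_out --linear '[[0,0,-0.002],[0,0,0],[0,0,0]]' --angular '[[0,0,0],[0,0,0],[0,0,0]]' --hand '[0,0,0]'

```text
clock: 12.5
position: [0.5658, 0.2815, 0.2481]
ee_rot: [0.0, 0.668, 0.744, 0.0]
contact_force: [-1.2, 0.7, 1.6]
width: 0.0136
gripper_force: 39.5
```

Request:
carry_out --linear '[[0,0,-0.002],[0,0,0],[0,0,0]]' --angular '[[0,0,0],[0,0,0],[0,0,0]]' --hand '[0,0,0]'

```text
clock: 12.75
position: [0.5659, 0.2815, 0.248]
ee_rot: [0.0, 0.668, 0.744, 0.001]
contact_force: [-0.9, 1.1, 5.4]
width: 0.0138
gripper_force: 40.0
```

Contact at TCP z 0.248, exactly the expected seated height. Releasing gently and rising.

Request:
carry_out --linear '[[0,0,0],[0,0,0],[0,0,0],[0,0,0],[0,0,0],[0,0,0]]' --angular '[[0,0,0],[0,0,0],[0,0,0],[0,0,0],[0,0,0],[0,0,0]]' --hand '[0.2,0.23,0.27,0.32,0.35,0.35]' --force 20

```text
clock: 13.25
position: [0.5658, 0.2813, 0.2466]
ee_rot: [-0.0, 0.668, 0.744, -0.0]
contact_force: [0.0, 0.1, 0.4]
width: 0.03
gripper_force: 0.0
```

Request:
carry_out --linear '[[0,0,0.01],[0,0,0.03],[0,0,0.06],[0,0,0.06],[0,0,0.04],[0,0,0],[0,0,0],[0,0,0]]' --angular '[[0,0,0],[0,0,0],[0,0,0],[0,0,0],[0,0,0],[0,0,0],[0,0,0],[0,0,0]]' --hand '[0.35,0.35,0.35,0.35,0.35,0.35,0.35,0.35]'

```text
clock: 13.92
position: [0.5653, 0.2812, 0.3461]
ee_rot: [-0.0, 0.668, 0.744, -0.001]
contact_force: [-0.2, -0.6, -0.7]
width: 0.0298
gripper_force: 0.0
```

```bash
python3 - <<'E'
from h import *
s=manip.get_state();print(s['clock'],s['position'],s['width'],s['contact_force'])
im=manip.get_image("wrist");cv2.imwrite("pics/w8.png",im[:,:,::-1])
E
```

```text
13.9167 [0.5653 0.2812 0.3461] 0.029801258243461474 [-0.2122 -0.6094 -0.6634]
```

View pics/w8.png

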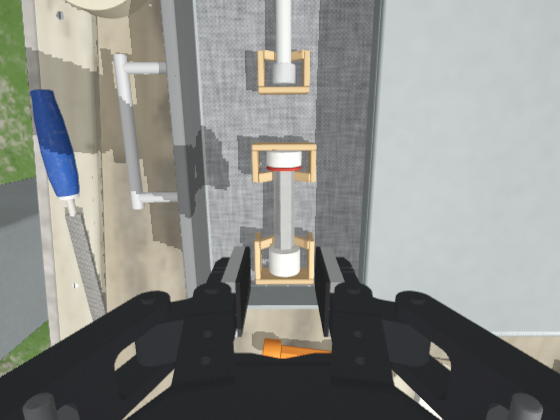

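The gauge lies straight in both rests: short end at (284,158) in the left pocket, long end at (285,262) in the right. Next, back to the pull.

Request:
carry_out --linear '[[-0.02,0.009,0],[-0.045,0.019,0],[-0.05,0.021,0],[-0.05,0.021,0],[-0.035,0.015,0],[-0.017,0.007,0],[0,0,0],[0,0,0]]' --angular '[[0,0,0],[0,0,0],[0,0,0],[0,0,0],[0,0,0],[0,0,0],[0,0,0],[0,0,0]]' --hand '[0.3,0.3,0.3,0.3,0.3,0.3,0.3,0.3]'

```text
clock: 14.63
position: [0.4572, 0.3275, 0.3465]
ee_rot: [0.0, 0.667, 0.745, -0.0]
contact_force: [-0.1, -0.7, -0.3]
width: 0.0259
gripper_force: 0.0
```

Request:
carry_out --linear '[[0,0,0],[0,0,-0.03],[0,0,-0.05],[0,0,-0.05],[0,0,-0.04],[0,0,-0.025],[0,0,0],[0,0,0]]' --angular '[[0,0,0],[0,0,0],[0,0,0],[0,0,0],[0,0,0],[0,0,0],[0,0,0],[0,0,0]]' --hand '[0.3,0.3,0.3,0.3,0.3,0.3,0.3,0.3]'

```text
clock: 15.3
position: [0.4582, 0.3269, 0.2486]
ee_rot: [-0.0, 0.668, 0.744, -0.001]
contact_force: [-0.2, -0.3, -0.2]
width: 0.0257
gripper_force: 0.0
```

Request:
carry_out --linear '[[0,0,0],[0,0,0],[0,0,0],[0,0,0]]' --angular '[[0,0,0],[0,0,0],[0,0,0],[0,0,0]]' --hand '[0.2,0.1,0,0]' --force 30

```text
clock: 15.63
position: [0.4577, 0.3275, 0.2504]
ee_rot: [0.001, 0.668, 0.744, 0.001]
contact_force: [0.4, -0.7, 3.2]
width: 0.0067
gripper_force: 29.4
```

Request:
carry_out --linear '[[0.006,0.0006,0],[0.012,0.0013,0],[0.016,0.0017,0],[0.018,0.002,0],[0.018,0.002,0],[0.018,0.002,0],[0.018,0.002,0],[0.018,0.002,0]]' --angular '[[0,0,0],[0,0,0],[0,0,0],[0,0,0],[0,0,0],[0,0,0],[0,0,0],[0,0,0]]' --hand '[0,0,0,0,0,0,0,0]'

```text
clock: 16.3
position: [0.5195, 0.3344, 0.2504]
ee_rot: [-0.0, 0.668, 0.744, 0.0]
contact_force: [-2.1, 0.2, 4.7]
width: 0.0064
gripper_force: 29.7
```

Request:
carry_out --linear '[[0.018,0.002,0],[0.018,0.002,0],[0.016,0.0017,0],[0.012,0.0013,0],[0.008,0.0009,0],[0.004,0.0004,0],[0,0,0],[0,0,0]]' --angular '[[0,0,0],[0,0,0],[0,0,0],[0,0,0],[0,0,0],[0,0,0],[0,0,0],[0,0,0]]' --hand '[0,0,0,0,0,0,0,0]'

```text
clock: 16.97
position: [0.5581, 0.3387, 0.2504]
ee_rot: [0.001, 0.668, 0.744, 0.002]
contact_force: [0.2, 0.5, 5.6]
width: 0.0065
gripper_force: 29.7
```

Request:
carry_out --linear '[[0.004,0.0004,0],[0.004,0.0004,0],[0.004,0.0004,0],[0.004,0.0004,0],[0,0,0],[0,0,0]]' --angular '[[0,0,0],[0,0,0],[0,0,0],[0,0,0],[0,0,0],[0,0,0]]' --hand '[0,0,0,0,0,0]'

```text
clock: 17.47
position: [0.5655, 0.3395, 0.2504]
ee_rot: [0.0, 0.668, 0.744, 0.001]
contact_force: [-1.4, 0.5, 6.9]
width: 0.0066
gripper_force: 29.8
```

Request:
carry_out --linear '[[0.003,0.0003,0],[0.003,0.0003,0],[0,0,0],[0,0,0]]' --angular '[[0,0,0],[0,0,0],[0,0,0],[0,0,0]]' --hand '[0,0,0,0]'

```text
clock: 17.8
position: [0.5684, 0.3399, 0.2504]
ee_rot: [0.0, 0.668, 0.744, 0.001]
contact_force: [-1.9, 1.5, 6.1]
width: 0.0068
gripper_force: 29.8
```

Request:
carry_out --linear '[[0.003,0.0003,0],[0.003,0.0003,0],[0,0,0],[0,0,0]]' --angular '[[0,0,0],[0,0,0],[0,0,0],[0,0,0]]' --hand '[0,0,0,0]'

```text
clock: 18.13
position: [0.5696, 0.34, 0.2504]
ee_rot: [-0.002, 0.668, 0.744, -0.001]
contact_force: [-6.0, -0.5, 10.4]
width: 0.0071
gripper_force: 30.2
```

Request:
carry_out --linear '[[0.003,0.0003,0],[0,0,0],[0,0,0]]' --angular '[[0,0,0],[0,0,0],[0,0,0]]' --hand '[0,0,0]'

```text
clock: 18.38
position: [0.5701, 0.3402, 0.2504]
ee_rot: [-0.002, 0.668, 0.744, -0.002]
contact_force: [-9.0, 0.5, 11.6]
width: 0.0066
gripper_force: 30.4
```

The pull has stalled with rising force, so the drawer is at its stop. I'll relax the command, release, rise, back away and check.

Request:
carry_out --linear '[[-0.003,-0.0003,0],[0,0,0],[0,0,0],[0,0,0],[0,0,0.03],[0,0,0.06],[0,0,0.06],[0,0,0.05]]' --angular '[[0,0,0],[0,0,0],[0,0,0],[0,0,0],[0,0,0],[0,0,0],[0,0,0],[0,0,0]]' --hand '[0,0.25,0.3,0.3,0.3,0.3,0.3,0.3]'

```text
clock: 19.05
position: [0.5717, 0.3397, 0.3504]
ee_rot: [0.0, 0.668, 0.744, 0.0]
contact_force: [0.6, 1.1, -0.1]
width: 0.0256
gripper_force: 0.0
```

Request:
carry_out --linear '[[-0.03,-0.04,0],[-0.03,-0.07,0],[-0.03,-0.07,0],[-0.03,-0.07,0],[-0.03,-0.07,0],[-0.02,-0.06,0],[0,0,0],[0,0,0]]' --angular '[[0,0,0],[0,0,0],[0,0,0],[0,0,0],[0,0,0],[0,0,0],[0,0,0],[0,0,0]]' --hand '[0.3,0.3,0.3,0.3,0.3,0.3,0.3,0.3]'

```text
clock: 19.72
position: [0.4861, 0.1484, 0.3494]
ee_rot: [0.0, 0.669, 0.743, 0.0]
contact_force: [-0.2, 0.0, -0.9]
width: 0.0255
gripper_force: 0.0
```

```bash
python3 - <<'E'
from h import *
s=manip.get_state();print(s['clock'],s['position'],s['contact_force'])
im=manip.get_image("top")[:,:,::-1];a=cv2.resize(im[75:215,85:225],None,fx=4,fy=4,interpolation=cv2.INTER_CUBIC);cv2.imwrite("pics/t9.png",a)
E
```

```text
19.7167 [0.4861 0.1484 0.3494] [-0.2089  0.0232 -0.8969]
```

View pics/t9.png

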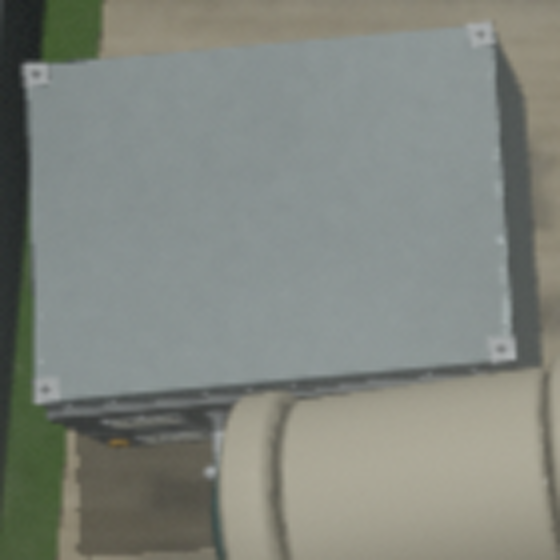

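```bash
python3 - <<'E'
from h import *
f=lambda L:np.array(L,float)/4+[84.6,74.6]
B=cast("top",f([(209,471)]),.0925)[0];c=np.array([.7102,.3531]);a=.1085
Rm=np.array([[np.cos(a),-np.sin(a)],[np.sin(a),np.cos(a)]]);print((B[:2]-c)@Rm, "front L",(cast("top",f([(47,410)]),.1105)[0,:2]-c)@Rm)
E
```

```text
[-0.1422  0.047 ] front L [-0.103   0.1311]
```

The pull is at -142 mm in the chest frame (shut is -143) and the arm is clear, so I'm handing in.

```bash
python3 -c "
from rig import manip
print(manip.sign_off())"
```

```text
the job is handed in; nothing more can be done
None
```

The plug gauge was laid in its rests with the longer end to the right, and the drawer was slid home to its stop. I handed the job in at about 20 s on the robot's clock; the sign-off gave no verdict back.

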